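# Vent the sauce dispenser and hold its plunger up for a canister change

### The job

The sauce dispenser's canister is spent: pull the dispenser's lever by its black crossbar all the way down, then ease it slowly back up to its rest, without letting it fly back. Then squeeze the red button into the plunger's grip, pull the telescoping plunger straight up past its first stop to its second stop, and finish while still holding it there, fully extended, so that the canister can be changed. Leave the other things on the counter where they are.

Things in the scene. Friction and masses are not known exactly. Their poses are not given: they have to be found in the camera images.
- dispenser: Countertop sauce dispenser, fixed to the counter, 220 x 170 mm base plate 12 mm high, aluminium column at its back (x 55 to 105, y -60 to 60, up to 165 mm) with a yoke over a round paper canister (76 mm across, orange band). Origin on the counter under the plunger's vertical axis; x points from the plunger to the column (away from the robot at yaw 0), y to the dispenser's left, z up. The lever is on its -y side.
- lever_hinge (a point): Point on the lever's hinge axis (level, along the dispenser's y), in the crossbar's mid plane: at (75, -121, 135) mm in the dispenser's frame. Fixed; its axes are those of the dispenser.
- lever_bar (a point): Middle of the lever's crossbar: a round black bar, 20 mm thick and 80 mm long, parallel to the hinge axis, 150 mm from it, on the dispenser's -x (robot) side. A steel arm 12 mm thick joins it 28 mm from the middle, towards dispenser +y; elsewhere it is free and can be pinched from above across its thickness or pushed down. At rest it is 200 mm over the counter, pulled down 64 mm. The point's x and z axes turn with the lever.
- lever (a joint): Lever angle in rad: 0 at rest (arm rises 0.45 rad above level from the hinge to the bar), grows as the bar is pulled down, 0.95 at the bottom stop (arm 0.5 rad below level). A spring always returns it to 0: about 5 N at the bar at the top, 10 N at the bottom; let go, it flies back.
- plunger_grip (a point): Centre of the plunger's black grip block on top of the telescoping rod: 36 mm (dispenser x) by 26 mm (dispenser y) by 46 mm high, faces square to the dispenser. 215 mm over the counter when home, 315 mm fully extended. The steel collar of the dispenser below it ends 31 mm under this point when home. Axes as the dispenser's.
- button_face (a point): Centre of the outer face of the red release button on the grip's +y (dispenser) side, face 26 mm wide by 34 mm high, standing 7 mm proud of the grip block. Pinching the grip along the dispenser's y, one finger on the button and one on the opposite face, presses it (33 mm wide free, 27 mm pressed).
- button (a joint): How far the button is pressed, m: 0 free, 0.006 fully in (spring, 3 N at first to 8 N). While it is in less than about 0.004 the rod is latched at home and cannot be pulled up.
- plunger (a joint): Extension of the telescope's inner rod (with the grip) out of its sleeve, m: 0 home, 0.05 at its end, which is felt as the first stop. About 5 N to pull; sinks back if let go.
- sleeve (a joint): Extension of the telescope's sleeve out of the dispenser, m: 0 home, 0.05 at its end: the second stop. It follows when the inner rod is at its end and needs about 11 N in all; sinks back if let go.
- fresh_canister: Loose full canister, 76 mm across, 115 mm high, white with orange band, standing on the dispenser's +y side; origin under its centre. Bystander.
- shaker: Loose aluminium shaker, 48 mm across, 84 mm high, in front left of the dispenser; origin under its centre. Bystander.
- red_bottle: Loose red squeeze bottle, 60 mm across, 170 mm high; origin under its centre. Bystander.
- yellow_bottle: Loose yellow squeeze bottle, 60 mm across, 170 mm high; origin under its centre. Bystander.
- cup: Loose paper cup, 84 mm across, 100 mm high; origin under its centre. Bystander.
- carton: Loose burger carton, 110 mm square, 72 mm high; origin under its centre. Bystander.
- spatula: Loose spatula lying flat, 235 mm long, handle to its -x; origin under its middle. Bystander.
- timer: Loose white kitchen timer, 70 x 50 x 30 mm; origin under its centre. Bystander.

How it is judged:
By the outcome, as a careful person would: the job done as asked, in the order asked, and still so for the second after the job is handed in, while the arm keeps its last pose, push and grip.
It also fails if it takes over 54 s, if anything falls off the work surface, if the arm or the gripper's body presses on something with over 40 N, if the wrist force passes 120 N, or if a joint passes its speed limit or range.

### The arm

A 6-joint arm with a two-finger parallel gripper is mounted at the origin on the work surface. World frame = base frame: x ahead of the robot, y to its left, z up, the work surface at z = 0. Lengths are in m, angles in rad, forces in N, time in s.
With the tool pointing down it reaches from about 0.35 to 0.775 m from the base axis. Payload 7.3 kg.
Tool frame: the origin (TCP) lies midway between the tips of the shut fingers; the grasp point (between the pads) lies 19 mm behind it; x points along the fingers, z is the direction in which the jaws open and shut, and the axes are right-handed (so a half turn about x gives the same grasp; the last joint's range is limited). The gripper opens to 92 mm and grips with 3 to 60 N. Pads are 19 mm wide; open, the fingers measure 130 mm over their backs; the gripper's body (75 mm by 190 mm) begins 47 mm behind the grasp point.
Start: joints at [-0.146, 0.342, 1.524, -0, 1.275, -0.146], TCP at [0.525, 0, 0.227] pointing down, gripper open.
Joint ranges: [-2.53, 2.53], [-0.77, 2.02], [0.04, 2.7], [-1, 4.14], [0.28, 2.66], [-3.11, 3.11]. Speed limits (rad/s): [2.57, 2.57, 3.14, 3.14, 3.14, 3.14].

### API

Orientations are given as [roll, pitch, yaw] about the fixed x, y, z axes, in that order (R = Rz(yaw) Ry(pitch) Rx(roll)).
In Python, from cell import observe, cams, robot gives the robot as it stands.
- The arm moves only by the tool jog_arm, never from a script. Its argument "plan" is one flat list of numbers, 7 for each row, row after row: the turn, a rotation vector about the tool's x, y, z in degrees, then the shift along the tool's x, y, z in cm, then the opening, from -1 (shut) to 1 (fully open). In form: [ax, ay, az, x, y, z, jaw, ax, ay, az, x, y, z, jaw, ...]. A call has 1 to 10 rows; each row is the pose to reach, as a shift and turn from the pose commanded when the call began, along the tool's axes at that moment; what a row does not reach only later rows make up. A row lasts 1/10 s, in which the tool goes at most 50 mm and 8.59 degrees, less where a joint would pass 70% of its speed; a pose out of reach is approached as far as the arm can. A call with a gripper value outside its range is refused whole. The fingers move at their own pace and stop on an object; "newtons" is the grip in N (left out, the last holds). Time passes only in rows, so rows that repeat a pose let the fingers close. It gives the time, the measured TCP pose, the force and the opening at its end, in the units of the state.
- observe(): the state, without advancing time (a new reading comes with each control period).
- cams.read_camera(name): name is "scene" or "side" or "wrist"; returns a dict with "image" (400x640x3 uint8, red, green, blue), "fov_y" (degrees; the focal length in pixels is half the picture's height over the tangent of half this angle, whatever the lens; pixels are square), "cx", "cy" (the principal point, pixels), "k1" (the pictures are not rectified: a ray, as slopes to the right and down, at radius r is drawn at 1 + k1 r^2 times it, then the intrinsics apply), "T" (4x4, takes a point from camera to world coordinates). Camera axes: x right, y down, z forward; pixel columns grow to the right and rows downward; lengths in m; the calibration is good to about 2 mm. A picture is of the moment at which its call begins. There is no depth.
- robot.hand_in(): hands the job in, once; it reports no verdict.
The state is a dict: "time": time; "qpos": joint angles; "qvel": joint speeds; "joint_efforts": joint torques, N m; "tool_pos": TCP position; "tool_rot": TCP orientation; "contact_force": force on the tool from outside, world axes, zero at the start; "torque": the same for the moment, N m; "opening": finger opening in m.
Only numpy, scipy, OpenCV 4.12 (cv2) and the standard library are available. Lean on these libraries where they do the work, as an engineer would, in place of code of your own. Each camera call takes 0.05 s, during which the arm holds its last target.

## Working session

There is one attempt and no reset: what is moved stays moved. The work goes in short steps, Python scripts to look and compute and a tool call to move; the robot and the scene stay as the last step left them, time stands still between calls to the robot, and variables do not carry over. Pictures are saved under pics/ and viewed, and the job is handed in when it is done.

Besides the shell and the picture viewer there is one more tool, called after "Request:" as name(argument=value, ...) on one line, values as JSON. jog_arm: Moves the arm, as the interface text tells. Its arguments: {"type":"object","properties":{"plan":{"type":"array"},"newtons":{"type":"number"}},"required":["plan"]}

```bash
mkdir -p pics; ls; python3 - <<'E'
from cell import observe,cams,robot
import cv2
s=observe();print(s)
for n in("scene","side","wrist"):
    c=cams.read_camera(n);cv2.imwrite(f"pics/{n}0.png",c["image"][:,:,::-1]);print(n,c["fov_y"],c["cx"],c["cy"],c["k1"],c["T"].round(4).tolist())
E
```

```text
pics
{'time': 0.0, 'qpos': array([-1.45969477e-01,  3.42690268e-01,  1.52500967e+00, -3.02070380e-05,
        1.27536461e+00, -1.45962829e-01]), 'qvel': array([ 0.00039089,  0.00052805,  0.00143906, -0.00010683,  0.00018678,
       -0.00024145]), 'joint_efforts': array([ 7.61924657e-04, -4.31245601e+01, -2.44219762e+01,  7.17750052e-02,
        5.59406646e-02, -1.04314388e-04]), 'tool_pos': array([5.24605148e-01, 8.70411950e-05, 2.26064357e-01]), 'tool_rot': array([3.01525199, 1.56932415, 3.01525415]), 'contact_force': array([-1.68545926,  0.84908553,  0.48795785]), 'torque': array([ 0.01970982,  0.00315265, -0.02105032]), 'opening': 0.09194279049830331}
scene 46.78299294016288 321.99841565885794 200.62726673217728 -0.001289859294074543 [[-0.517, 0.6935, -0.5018, 1.1956], [0.856, 0.4191, -0.3027, 0.4076], [0.0004, -0.5861, -0.8103, 1.2172], [0.0, 0.0, 0.0, 1.0]]
side 55.48972514654169 311.38135330363315 197.33574123540498 -0.05033156326776041 [[0.7716, -0.4876, 0.4086, 0.0073], [-0.6362, -0.594, 0.4924, -0.6492], [0.0026, -0.6399, -0.7685, 1.1742], [0.0, 0.0, 0.0, 1.0]]
wrist 69.12689404933431 319.9145831938023 194.30814550098486 -0.04122953982067701 [[1.0, 0.0018, -0.0013, 0.5245], [0.0014, -0.964, -0.266, 0.0713], [-0.0018, 0.266, -0.964, 0.3838], [0.0, 0.0, 0.0, 1.0]]
```

View pics/scene0.png

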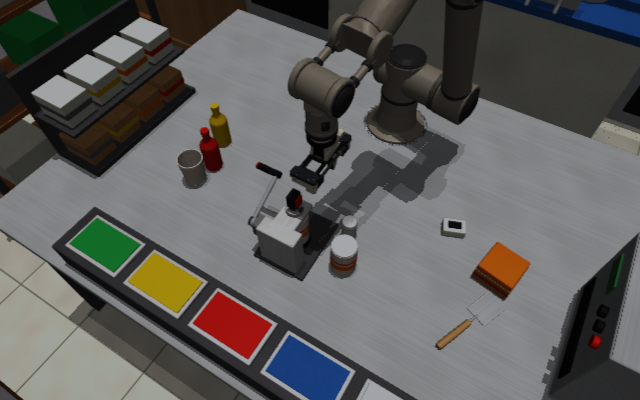

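View pics/side0.png

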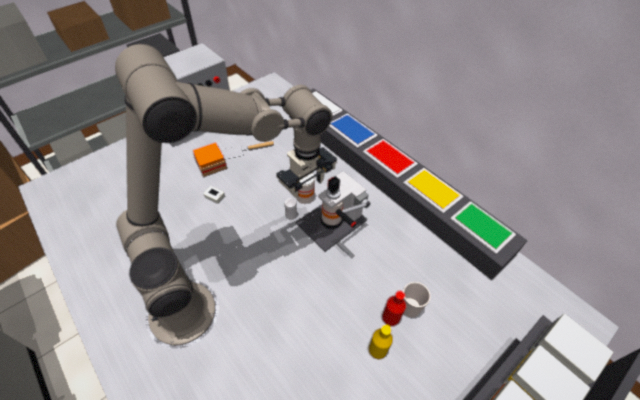

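View pics/wrist0.png

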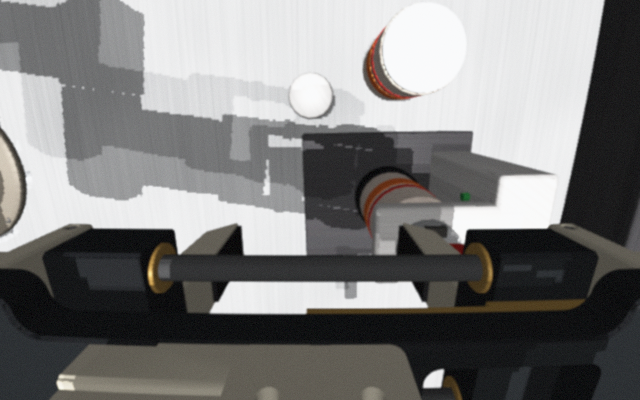

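```bash
python3 - <<'E'
import cv2
a=cv2.imread("pics/scene0.png")[130:290,220:400];cv2.imwrite("pics/sc_z.png",cv2.resize(a,None,fx=4,fy=4,interpolation=cv2.INTER_CUBIC)[:600])
a=cv2.imread("pics/side0.png")[150:270,270:390];cv2.imwrite("pics/si_z.png",cv2.resize(a,None,fx=5,fy=5,interpolation=cv2.INTER_CUBIC))
E
```

```text
(no output)
```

View pics/sc_z.png

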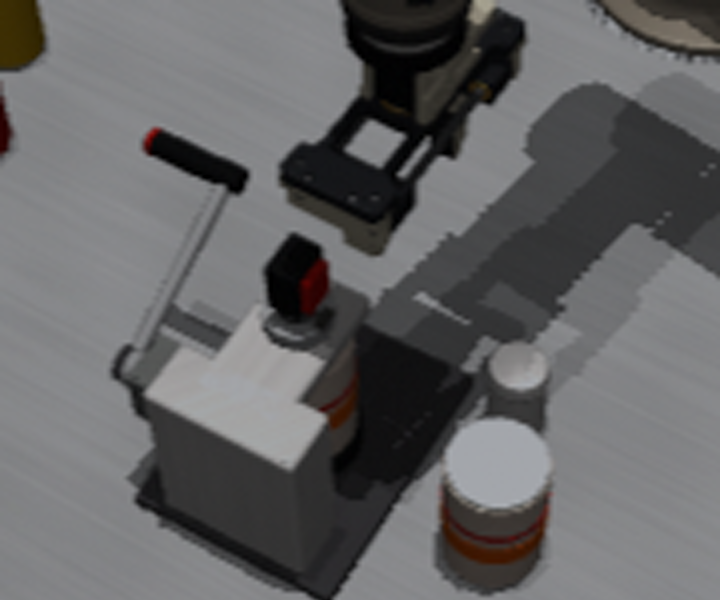

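View pics/si_z.png

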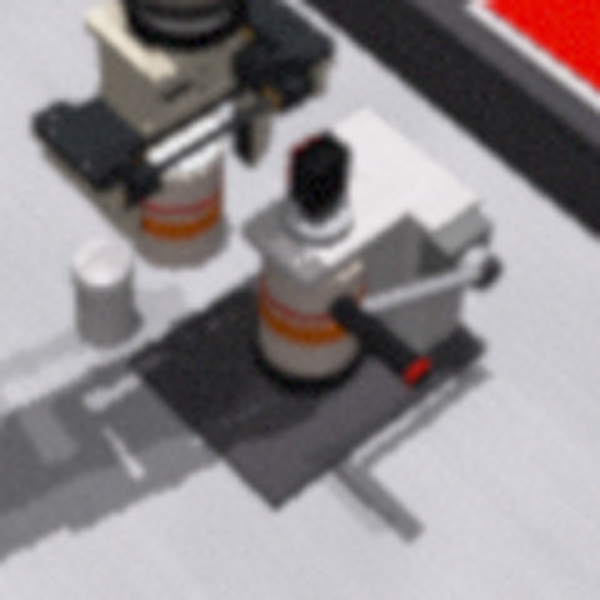

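```bash
cat > h.py <<'E'
import numpy as np,cv2
from cell import observe,cams,robot
def ray(c,u,v):
    f=c["image"].shape[0]/2/np.tan(np.radians(c["fov_y"]/2))
    d=np.array([(u-c["cx"])/f,(v-c["cy"])/f]);p=d.copy()
    for _ in range(10): p=d/(1+c["k1"]*(p@p))
    T=c["T"];return T[:3,3],T[:3,:3]@np.r_[p,1]
def onz(c,u,v,z):
    o,d=ray(c,u,v);return o+d*(z-o[2])/d[2]
def tri(r):
    A=np.zeros((3,3));b=np.zeros(3)
    for o,d in r:
        d=d/np.linalg.norm(d);P=np.eye(3)-np.outer(d,d);A+=P;b+=P@o
    x=np.linalg.solve(A,b)
    return x,[np.linalg.norm(np.cross(x-o,d/np.linalg.norm(d))) for o,d in r]
def proj(c,X):
    T=c["T"];p=T[:3,:3].T@(np.asarray(X)-T[:3,3]);q=p[:2]/p[2];q=q*(1+c["k1"]*(q@q))
    f=c["image"].shape[0]/2/np.tan(np.radians(c["fov_y"]/2));return q*f+[c["cx"],c["cy"]]
E
python3 - <<'E'
from h import *
S=cams.read_camera("scene");D=cams.read_camera("side")
s=lambda x,y:(220+x/4-.375,130+y/4-.375); d=lambda x,y:(270+x/5-.4,150+y/5-.4)
for n,c,p in[("-x+y",S,s(475,378)),("+x+y",S,s(328,598)),("+x-y",S,s(138,492)),("-x+y",D,d(132,365)),("-x-y",D,d(278,508)),("+x-y",D,d(485,352))]:
    print(n,onz(c,*p,.012).round(4))
for n,a,b in[("tip",(151,141),(420,369)),("inner",(240,180),(341,304)),("griptop",(296,250),(324,150))]:
    r=tri([ray(S,*s(*a)),ray(D,*d(*b))]);print(n,r[0].round(4),np.round(r[1],4), onz(S,*s(*a),.2 if n!="griptop" else .238).round(4),onz(D,*d(*b),.2 if n!="griptop" else .238).round(4))
print(observe()["time"])
E
```

```text
-x+y [0.4999 0.0473 0.012 ]
+x+y [0.717  0.0509 0.012 ]
+x-y [ 0.7171 -0.1168  0.012 ]
-x+y [0.5015 0.0367 0.012 ]
-x-y [ 0.5044 -0.1283  0.012 ]
+x-y [ 0.716  -0.1238  0.012 ]
tip [ 0.5568 -0.1943  0.2053] [0.0005 0.0005] [ 0.5531 -0.1971  0.2   ] [ 0.5601 -0.1922  0.2   ]
inner [ 0.5533 -0.1219  0.2031] [0.0021 0.0021] [ 0.5499 -0.1221  0.2   ] [ 0.5564 -0.1218  0.2   ]
griptop [ 0.6089 -0.038   0.2414] [0.0036 0.0036] [ 0.6042 -0.037   0.238 ] [ 0.6133 -0.0386  0.238 ]
0.25
```

Request:
jog_arm(plan=[0,0,0,-4,0,0,1,0,0,0,-8,0,0,1,-1,0,0,-8,-4,1,1,-1,0,0,-8,-8,2,1,-1,0,0,-8,-12,2.5,1,-1,0,0,-8,-16,2.9,1,-1,0,0,-8,-18.5,2.9,1,-1,0,0,-8,-18.5,2.9,1,-1,0,0,-8,-18.5,2.9,1,-1,0,0,-8,-18.5,2.9,1], newtons=25)

```text
time: 1.25
tool_pos: [0.554, -0.1839, 0.3068]
tool_rot: [1.474, 1.57, 1.492]
contact_force: [-0.6, 1.0, -0.1]
opening: 0.092
```

```bash
python3 - <<'E'
from h import *
for n in("scene","side","wrist"):
    c=cams.read_camera(n);cv2.imwrite(f"pics/{n}1.png",c["image"][:,:,::-1])
    print(n,c["T"].round(4).tolist(),proj(c,[.554,-.183,.2]),proj(c,[.609,-.0385,.238]))
a=cv2.imread("pics/scene1.png")[110:260,220:370];b=cv2.imread("pics/side1.png")[150:300,270:420]
cv2.imwrite("pics/z1.png",np.hstack([cv2.resize(i,(400,400),interpolation=cv2.INTER_CUBIC) for i in(a,b)]))
E
```

```text
scene [[-0.517, 0.6935, -0.5018, 1.1956], [0.856, 0.4191, -0.3027, 0.4076], [0.0004, -0.5861, -0.8103, 1.2172], [0.0, 0.0, 0.0, 1.0]] [261.21038335 167.02163248] [292.1520579  193.11295412]
side [[0.7716, -0.4876, 0.4086, 0.0073], [-0.6362, -0.594, 0.4924, -0.6492], [0.0026, -0.6399, -0.7685, 1.1742], [0.0, 0.0, 0.0, 1.0]] [350.19147943 222.58588853] [333.40476534 180.19152284]
wrist [[0.9998, 0.0197, 0.0054, 0.5523], [0.0204, -0.9637, -0.266, -0.1125], [-0.0, 0.2661, -0.9639, 0.4647], [0.0, 0.0, 0.0, 1.0]] [320.16091615 191.6851643 ] [402.93962357   8.00583445]
```

View pics/wrist1.png

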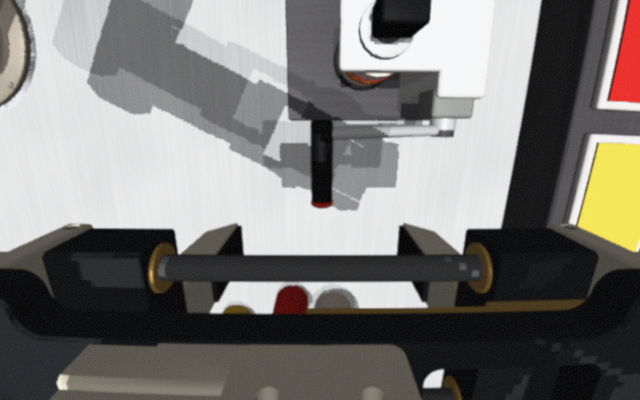

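View pics/z1.png

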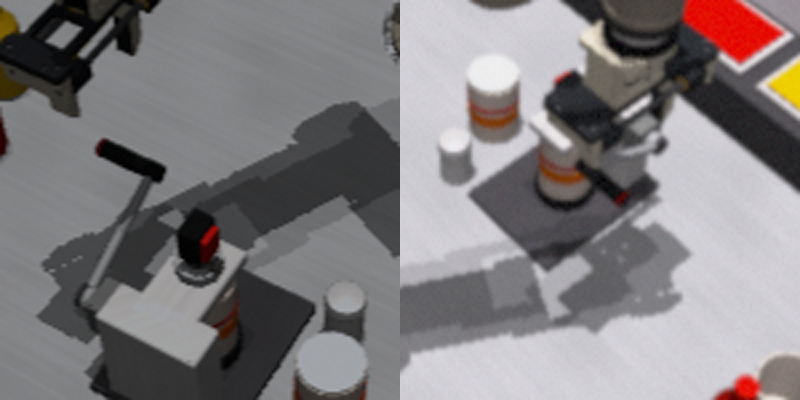

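Request:
jog_arm(plan=[0,0,0,3,0,0.1,1,0,0,0,6,0,0.1,1,0,0,0,9,0,0.1,1,0,0,0,11,0,0.1,1,0,0,0,12.6,0,0.1,1,0,0,0,12.6,0,0.1,1,0,0,0,12.6,0,0.1,-1,0,0,0,12.6,0,0.1,-1,0,0,0,12.6,0,0.1,-1,0,0,0,12.6,0,0.1,-1], newtons=25)

```text
time: 2.4
tool_pos: [0.5553, -0.1851, 0.1816]
tool_rot: [-0.447, 1.569, -0.429]
contact_force: [0.8, -0.1, 0.1]
opening: 0.0643
```

Request:
jog_arm(plan=[0,0,0,0,0,0,-1,0,0,0,0,0,0,-1,0,0,0,0,0,0,-1,0,0,0,0,0,0,-1,0,0,0,0,0,0,-1,0,0,0,0,0,0,-1,0,0,0,0,0,0,-1,0,0,0,0,0,0,-1], newtons=25)

```text
time: 3.2
tool_pos: [0.5555, -0.185, 0.1808]
tool_rot: [-0.125, 1.57, -0.108]
contact_force: [4.0, -0.1, -2.0]
opening: 0.0195
```

```bash
python3 - <<'E'
from h import *
c=cams.read_camera("wrist");cv2.imwrite("pics/w2.png",c["image"][:,:,::-1])
s=observe();print(s["time"],s["opening"],s["tool_pos"],s["contact_force"])
for l in np.linspace(0,.95,9):
    a=.45-l;print(l.round(3),((np.array([.075-.15*np.cos(a),.135+.15*np.sin(a)])-[.075-.15*np.cos(.45),.135+.15*np.sin(.45)])*100).round(2))
E
```

```text
3.25 0.01924746921557671 [ 0.55556929 -0.18499242  0.18076427] [ 5.31400678  0.23979434 -2.08423358]
0.0 [0. 0.]
0.119 [-0.68 -1.65]
0.238 [-1.16 -3.36]
0.356 [-1.43 -5.12]
0.475 [-1.49 -6.9 ]
0.594 [-1.34 -8.67]
0.712 [ -0.98 -10.42]
0.831 [ -0.42 -12.11]
0.95 [  0.34 -13.72]
```

View pics/w2.png

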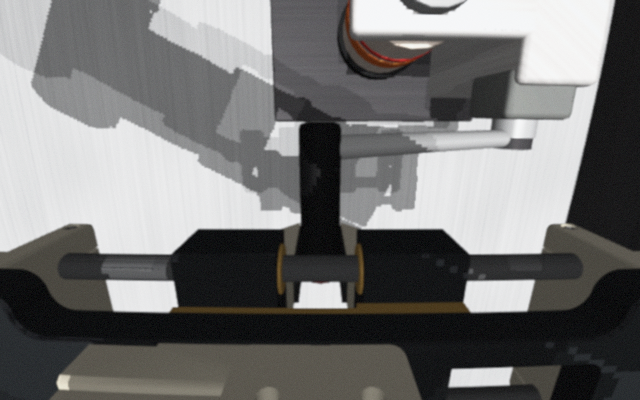

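Request:
jog_arm(plan=[0,0,0,0.65,0,-0.2,-1,0,0,0,1.3,0,-0.45,-1,0,0,0,2,0,-0.7,-1,0,0,0,2.7,0,-0.9,-1,0,0,0,3.4,0,-1.05,-1,0,0,0,4.1,0,-1.2,-1,0,0,0,4.8,0,-1.3,-1,0,0,0,5.5,0,-1.35,-1,0,0,0,6.2,0,-1.4,-1,0,0,0,6.9,0,-1.4,-1], newtons=30)

```text
time: 4.25
tool_pos: [0.5407, -0.1853, 0.1127]
tool_rot: [-1.052, 1.57, -1.034]
contact_force: [-3.4, 0.9, 8.8]
opening: 0.0191
```

Request:
jog_arm(plan=[0,0,0,0.7,0,0,-1,0,0,0,1.4,0,0.1,-1,0,0,0,2.1,0,0.2,-1,0,0,0,2.8,0,0.4,-1,0,0,0,3.5,0,0.5,-1,0,0,0,4.2,0,0.75,-1,0,0,0,4.9,0,1,-1,0,0,0,5.6,0,1.3,-1,0,0,0,6.3,0,1.55,-1,0,0,0,6.8,0,1.8,-1], newtons=30)

```text
time: 5.25
tool_pos: [0.5548, -0.1849, 0.0427]
tool_rot: [2.978, 1.562, 2.996]
contact_force: [-13.3, -1.4, 5.6]
opening: 0.0194
```

Request:
jog_arm(plan=[0,0,0,0.2,0,0.1,-1,0,0,0,0.2,0,0.1,-1,0,0,0,0.2,0,0.1,-1], newtons=30)

```text
time: 5.55
tool_pos: [0.5557, -0.1849, 0.0408]
tool_rot: [2.971, 1.561, 2.989]
contact_force: [-12.5, -2.5, 5.3]
opening: 0.0193
```

```bash
python3 - <<'E'
from h import *
for n in("scene","side"):
    c=cams.read_camera(n);cv2.imwrite(f"pics/{n}3.png",c["image"][:,:,::-1])
a=cv2.imread("pics/scene3.png")[130:280,220:370];b=cv2.imread("pics/side3.png")[150:300,270:420]
cv2.imwrite("pics/z3.png",np.hstack([cv2.resize(i,(400,400),interpolation=cv2.INTER_CUBIC) for i in(a,b)]))
s=observe();print(s["time"],s["opening"],s["tool_pos"],s["contact_force"])
E
```

```text
5.65 0.019401839186946865 [ 0.55564554 -0.18486007  0.04090503] [-11.72779445  -1.87538309   5.60555386]
```

View pics/z3.png

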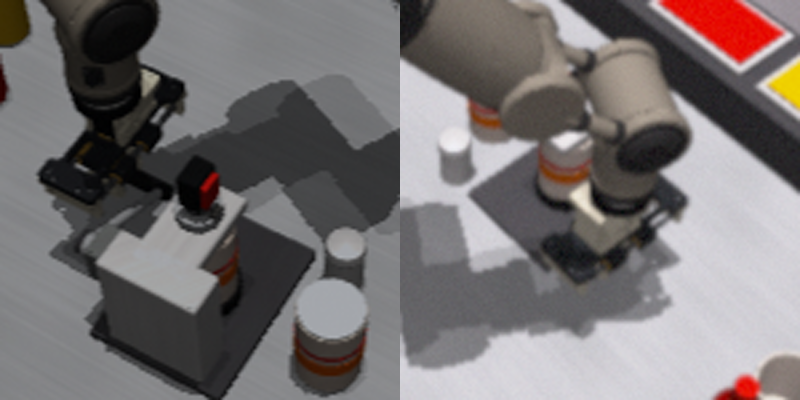

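Request:
jog_arm(plan=[0,0,0,0.2,0,0,-1,0,0,0,0.3,0,0,-1,0,0,0,0.3,0,0,-1], newtons=30)

```text
time: 5.95
tool_pos: [0.5568, -0.1849, 0.0384]
tool_rot: [2.982, 1.564, 3.0]
contact_force: [-8.9, -1.5, 5.5]
opening: 0.0193
```

```bash
python3 - <<'E'
from h import *
S=cams.read_camera("scene");W=cams.read_camera("wrist")
cv2.imwrite("pics/w4.png",W["image"][:,:,::-1])
z=S["image"][150:230,220:320,::-1];cv2.imwrite("pics/s4.png",cv2.resize(z,None,fx=7,fy=7,interpolation=cv2.INTER_CUBIC))
# expected inner bar end at several lever angles
import math
th=math.radians(1.2)
for l in(.8,.85,.9,.95):
    a=.45-l;x=.075-.15*math.cos(a);zz=.135+.15*math.sin(a);y=-.081
    P=[.609+x*math.cos(th)-y*math.sin(th),-.0385+x*math.sin(th)+y*math.cos(th),zz]
    print(l,np.round(P,4),(proj(S,P)-[220,150])*7,proj(W,P))
print(observe()["contact_force"],observe()["qpos"])
E
```

```text
0.8 [ 0.5448 -0.1209  0.0836] [446.09689712 335.0360686 ] [291.70553635 133.22863488]
0.85 [ 0.5476 -0.1208  0.0766] [443.75307992 348.91419646] [300.22662315 132.14442346]
0.9 [ 0.5506 -0.1207  0.0698] [440.97230304 363.06968774] [308.61959134 131.19835274]
0.95 [ 0.5541 -0.1207  0.0631] [437.76339779 377.47392361] [316.91246277 130.36907492]
[-10.28573475  -2.40313967   5.72788784] [-0.45005535  0.65834683  1.56237051 -0.00252194  0.92716867 -0.46638289]
```

View pics/s4.png

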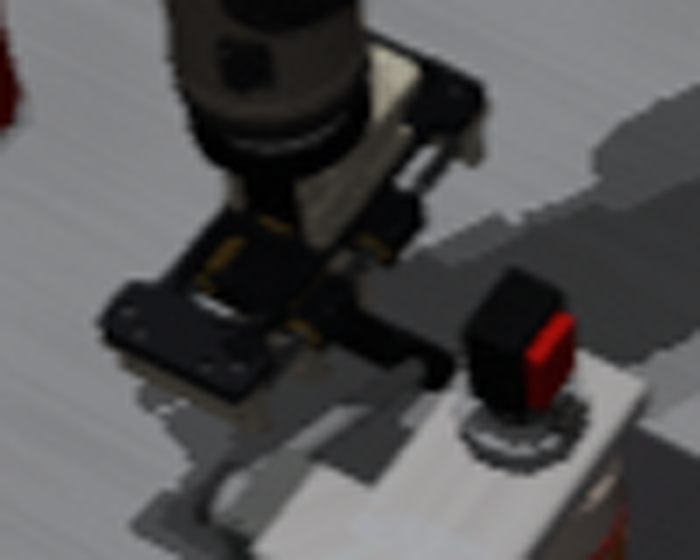

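View pics/w4.png

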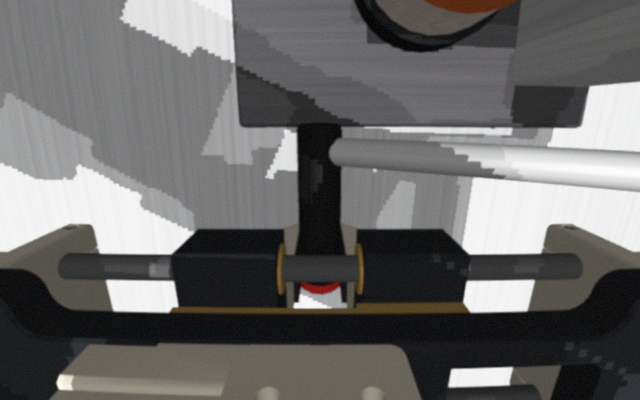

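Request:
jog_arm(plan=[0,0,0,0.2,0,0.1,-1,0,0,0,0.4,0,0.15,-1,0,0,0,0.4,0,0.15,-1], newtons=45)

```text
time: 6.35
tool_pos: [0.5588, -0.1848, 0.0348]
tool_rot: [2.988, 1.565, 3.006]
contact_force: [-9.1, -0.3, 8.5]
opening: 0.0185
```

```bash
python3 - <<'E'
from h import *
S=cams.read_camera("scene");W=cams.read_camera("wrist");D=cams.read_camera("side")
z=S["image"][150:230,220:320,::-1];cv2.imwrite("pics/s5.png",cv2.resize(z,None,fx=7,fy=7,interpolation=cv2.INTER_CUBIC))
w=W["image"][100:320,220:420,::-1]; cv2.imwrite("pics/w5.png",cv2.resize(np.hstack([cv2.imread("pics/w4.png")[100:320,220:420],w]),None,fx=2,fy=2))
print(observe()["contact_force"],observe()["tool_pos"])
E
```

```text
[-11.27283702  -0.90394587   7.77021576] [ 0.55866969 -0.18483642  0.03485567]
```

View pics/s5.png

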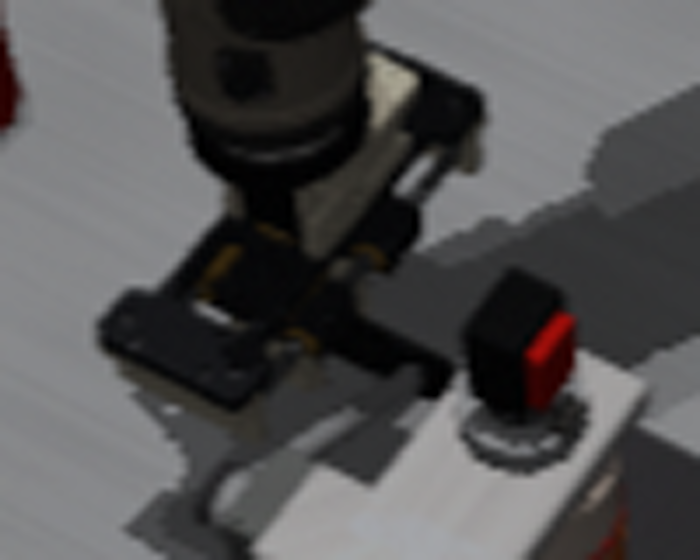

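View pics/w5.png

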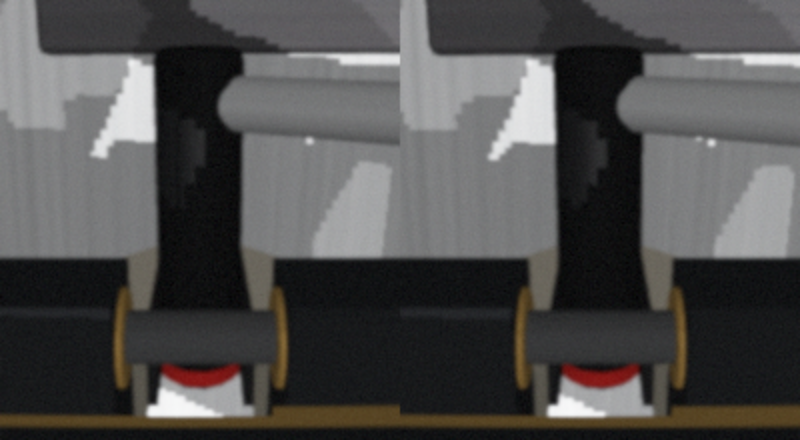

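Request:
jog_arm(plan=[0,0,0,0.2,0,0.05,-1,0,0,0,0.4,0,0.1,-1,0,0,0,0.4,0,0.1,-1], newtons=45)

```text
time: 6.8
tool_pos: [0.5593, -0.1849, 0.0333]
tool_rot: [3.084, 1.565, 3.102]
contact_force: [-17.4, 0.5, 27.7]
opening: 0.0189
```

```bash
cat > up.py <<'E'
import numpy as np
from math import *
L=np.linspace(.95,0,51)
def pose(l,d=.030,rest=(.5565,.2)):
    a=.45-l;b=np.array([rest[0]+.15*(cos(.45)-cos(a)), .135+.15*sin(a)])
    ph=radians(27)*(1-l/.95)
    t=b+d*np.array([-sin(ph),-cos(ph)]);return t,ph
def fr(ph): return np.array([-sin(ph),-cos(ph)]),np.array([cos(ph),-sin(ph)]) # tool x, tool z in world (x,z)
prev=(np.array([.5625,.031]),0.)
for k in range(5):
    tx,tz=fr(prev[1]);print("call",k)
    out=[]
    for l in L[10*k+1:10*k+11]:
        t,ph=pose(l);d=t-prev[0];out.append((round(degrees(ph-prev[1]),1),round(d@tx*100,2),round(d@tz*100,2)))
    print(out); prev=(t,ph)
E
python3 up.py
```

```text
call 0
[(0.5, np.float64(-0.46), np.float64(-0.42)), (1.1, np.float64(-0.71), np.float64(-0.58)), (1.6, np.float64(-0.97), np.float64(-0.73)), (2.2, np.float64(-1.23), np.float64(-0.88)), (2.7, np.float64(-1.49), np.float64(-1.02)), (3.2, np.float64(-1.76), np.float64(-1.16)), (3.8, np.float64(-2.02), np.float64(-1.29)), (4.3, np.float64(-2.29), np.float64(-1.42)), (4.9, np.float64(-2.56), np.float64(-1.54)), (5.4, np.float64(-2.84), np.float64(-1.66))]
call 1
[(0.5, np.float64(-0.26), np.float64(-0.14)), (1.1, np.float64(-0.53), np.float64(-0.27)), (1.6, np.float64(-0.8), np.float64(-0.4)), (2.2, np.float64(-1.07), np.float64(-0.52)), (2.7, np.float64(-1.34), np.float64(-0.64)), (3.2, np.float64(-1.61), np.float64(-0.75)), (3.8, np.float64(-1.89), np.float64(-0.86)), (4.3, np.float64(-2.16), np.float64(-0.96)), (4.9, np.float64(-2.44), np.float64(-1.06)), (5.4, np.float64(-2.72), np.float64(-1.15))]
call 2
[(0.5, np.float64(-0.27), np.float64(-0.11)), (1.1, np.float64(-0.55), np.float64(-0.22)), (1.6, np.float64(-0.82), np.float64(-0.32)), (2.2, np.float64(-1.1), np.float64(-0.42)),
[... 483 characters left out ...]
 np.float64(-0.38)), (3.2, np.float64(-1.69), np.float64(-0.43)), (3.8, np.float64(-1.98), np.float64(-0.49)), (4.3, np.float64(-2.27), np.float64(-0.54)), (4.9, np.float64(-2.55), np.float64(-0.58)), (5.4, np.float64(-2.84), np.float64(-0.62))]
call 4
[(0.5, np.float64(-0.28), np.float64(-0.06)), (1.1, np.float64(-0.57), np.float64(-0.11)), (1.6, np.float64(-0.85), np.float64(-0.16)), (2.2, np.float64(-1.14), np.float64(-0.2)), (2.7, np.float64(-1.42), np.float64(-0.24)), (3.2, np.float64(-1.71), np.float64(-0.27)), (3.8, np.float64(-2.0), np.float64(-0.3)), (4.3, np.float64(-2.28), np.float64(-0.32)), (4.9, np.float64(-2.57), np.float64(-0.33)), (5.4, np.float64(-2.86), np.float64(-0.34))]
```

Request:
jog_arm(plan=[0,0,0,0,0,0,-1,0,0.5,0,-0.45,0,-0.3,-1,0,1,0,-0.7,0,-0.5,-1,0,1.5,0,-1,0,-0.7,-1,0,2,0,-1.25,0,-0.85,-1,0,2.7,0,-1.5,0,-1,-1,0,3.2,0,-1.75,0,-1.15,-1,0,3.8,0,-2,0,-1.3,-1,0,4.3,0,-2.3,0,-1.4,-1,0,5.4,0,-2.8,0,-1.65,-1], newtons=60)

```text
time: 7.8
tool_pos: [0.5455, -0.1851, 0.0585]
tool_rot: [3.139, 1.475, -3.127]
contact_force: [0.1, -0.8, 1.6]
opening: 0.0187
```

```bash
python3 - <<'E'
from h import *
S=cams.read_camera("scene");W=cams.read_camera("wrist")
z=S["image"][150:230,220:320,::-1];z=cv2.resize(z,(500,400),interpolation=cv2.INTER_CUBIC)
w=W["image"][100:320,220:420,::-1];w=cv2.resize(w,(300,330));w=np.vstack([w,np.zeros((70,300,3),np.uint8)])
cv2.imwrite("pics/z6.png",np.hstack([z,w]))
s=observe();print(s["contact_force"],s["tool_pos"],s["opening"])
E
```

```text
[-3.83285375 -1.34999174  3.19995642] [ 0.54546904 -0.18520897  0.05897136] 0.018810830845471242
```

View pics/z6.png

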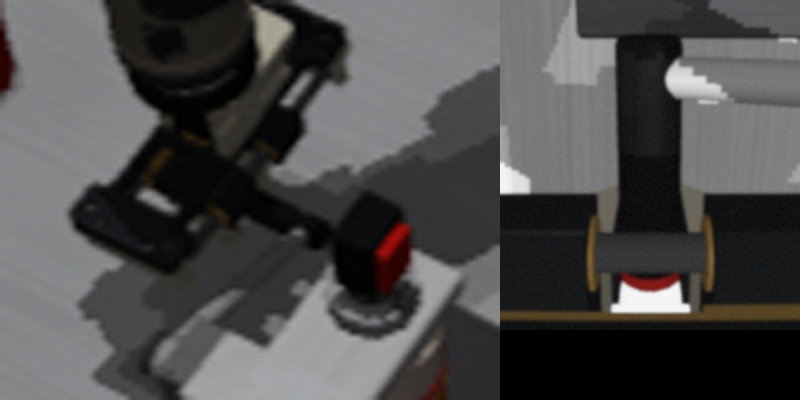

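Request:
jog_arm(plan=[0,0.5,0,-0.25,0,-0.15,-1,0,1.1,0,-0.55,0,-0.25,-1,0,1.6,0,-0.8,0,-0.4,-1,0,2.2,0,-1.05,0,-0.5,-1,0,2.7,0,-1.35,0,-0.65,-1,0,3.2,0,-1.6,0,-0.75,-1,0,3.8,0,-1.9,0,-0.85,-1,0,4.3,0,-2.15,0,-0.95,-1,0,4.9,0,-2.45,0,-1.05,-1,0,5.4,0,-2.7,0,-1.15,-1], newtons=60)

```text
time: 8.9
tool_pos: [0.5367, -0.1854, 0.0869]
tool_rot: [-3.141, 1.381, -3.124]
contact_force: [-4.4, -3.3, 0.0]
opening: 0.019
```

Request:
jog_arm(plan=[0,0.5,0,-0.25,0,-0.1,-1,0,1.1,0,-0.55,0,-0.2,-1,0,1.6,0,-0.8,0,-0.3,-1,0,2.2,0,-1.1,0,-0.4,-1,0,2.7,0,-1.4,0,-0.5,-1,0,3.2,0,-1.65,0,-0.6,-1,0,3.8,0,-1.95,0,-0.7,-1,0,4.3,0,-2.25,0,-0.75,-1,0,4.9,0,-2.5,0,-0.8,-1,0,5.4,0,-2.8,0,-0.9,-1], newtons=60)

```text
time: 9.9
tool_pos: [0.5331, -0.1855, 0.116]
tool_rot: [-3.141, 1.286, -3.124]
contact_force: [-3.9, -2.9, 0.8]
opening: 0.0186
```

Request:
jog_arm(plan=[0,0.5,0,-0.3,0,-0.1,-1,0,1.1,0,-0.55,0,-0.15,-1,0,1.6,0,-0.85,0,-0.25,-1,0,2.2,0,-1.1,0,-0.3,-1,0,2.7,0,-1.4,0,-0.4,-1,0,3.2,0,-1.7,0,-0.45,-1,0,3.8,0,-2,0,-0.5,-1,0,4.3,0,-2.25,0,-0.55,-1,0,4.9,0,-2.55,0,-0.6,-1,0,5.4,0,-2.85,0,-0.6,-1], newtons=60)

```text
time: 10.9
tool_pos: [0.535, -0.1854, 0.1453]
tool_rot: [-3.141, 1.191, -3.124]
contact_force: [-8.1, -2.6, 1.5]
opening: 0.0185
```

Request:
jog_arm(plan=[0,0.5,0,-0.3,0,-0.05,-1,0,1.1,0,-0.55,0,-0.1,-1,0,1.6,0,-0.85,0,-0.15,-1,0,2.2,0,-1.1,0,-0.2,-1,0,2.7,0,-1.4,0,-0.25,-1,0,3.2,0,-1.65,0,-0.3,-1,0,3.8,0,-1.9,0,-0.3,-1,0,4.3,0,-2.1,0,-0.3,-1,0,4.9,0,-2.3,0,-0.3,-1,0,5.4,0,-2.5,0,-0.35,-1], newtons=60)

```text
time: 11.9
tool_pos: [0.5405, -0.1853, 0.1699]
tool_rot: [3.141, 1.096, -3.125]
contact_force: [-8.3, -2.2, 3.2]
opening: 0.0187
```

```bash
python3 - <<'E'
from h import *
S=cams.read_camera("scene");W=cams.read_camera("wrist")
cv2.imwrite("pics/s7.png",S["image"][:,:,::-1])
z=S["image"][130:250,210:330,::-1];z=cv2.resize(z,(480,480),interpolation=cv2.INTER_CUBIC)
w=W["image"][100:320,220:420,::-1];w=cv2.resize(w,(320,352));w=np.vstack([w,np.zeros((128,320,3),np.uint8)])
cv2.imwrite("pics/z7.png",np.hstack([z,w]))
s=observe();print(s["contact_force"],s["tool_pos"],s["opening"],s["time"])
E
```

```text
[-9.73803992 -1.18866528  3.91804058] [ 0.54064576 -0.18526764  0.1702803 ] 0.018453883736706866 12.0
```

View pics/z7.png

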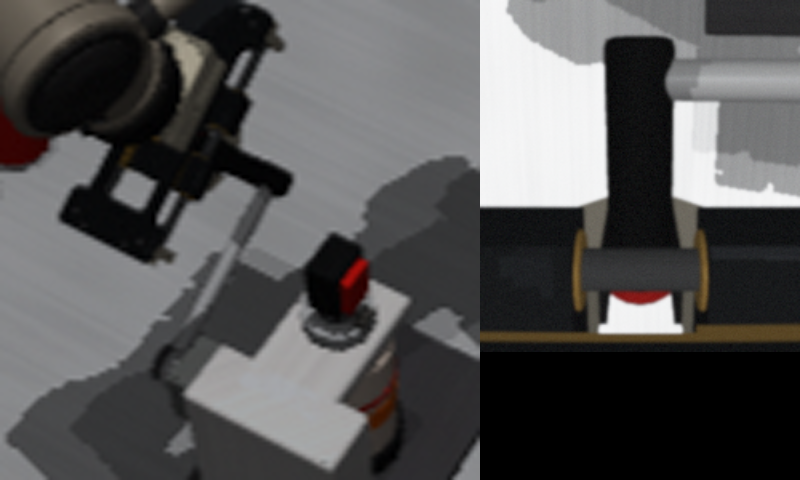

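Request:
jog_arm(plan=[0,0,0,-0.1,0,0,-1,0,0,0,-0.2,0,0,-1,0,0,0,-0.3,0,0,-1,0,0,0,-0.4,0,0,-1,0,0,0,-0.5,0,0,-1,0,0,0,-0.5,0,0,-1], newtons=60)

```text
time: 12.6
tool_pos: [0.5427, -0.1852, 0.1749]
tool_rot: [-3.141, 1.096, -3.125]
contact_force: [-9.8, -2.0, 3.8]
opening: 0.0187
```

Request:
jog_arm(plan=[0,0,0,-0.1,0,-0.05,-1,0,0,0,-0.2,0,-0.1,-1,0,0,0,-0.3,0,-0.15,-1,0,0,0,-0.3,0,-0.15,-1], newtons=60)

```text
time: 13.0
tool_pos: [0.5441, -0.1852, 0.1777]
tool_rot: [-3.141, 1.1, -3.124]
contact_force: [-4.5, -1.4, 3.2]
opening: 0.0186
```

Request:
jog_arm(plan=[0,0,0,-0.1,0,0,-1,0,0,0,-0.2,0,0,-1,0,0,0,-0.3,0,0,-1,0,0,0,-0.4,0,0,-1,0,0,0,-0.4,0,0,-1], newtons=60)

```text
time: 13.5
tool_pos: [0.5442, -0.1851, 0.1783]
tool_rot: [3.137, 1.094, -3.128]
contact_force: [-10.8, -4.0, -12.0]
opening: 0.0186
```

```bash
python3 - <<'E'
from h import *
S=cams.read_camera("scene");W=cams.read_camera("wrist")
a=cv2.imread("pics/scene0.png")[155:225,240:300]
z=S["image"][155:225,240:300,::-1]
cv2.imwrite("pics/z8.png",cv2.resize(np.hstack([a,z]),None,fx=6,fy=6,interpolation=cv2.INTER_CUBIC))
s=observe();print(s["contact_force"],s["tool_pos"],s["opening"],s["time"])
E
```

```text
[-10.19930582  -3.91997478 -11.71279759] [ 0.5441523  -0.18510923  0.17829141] 0.018445323688857818 13.6
```

View pics/z8.png

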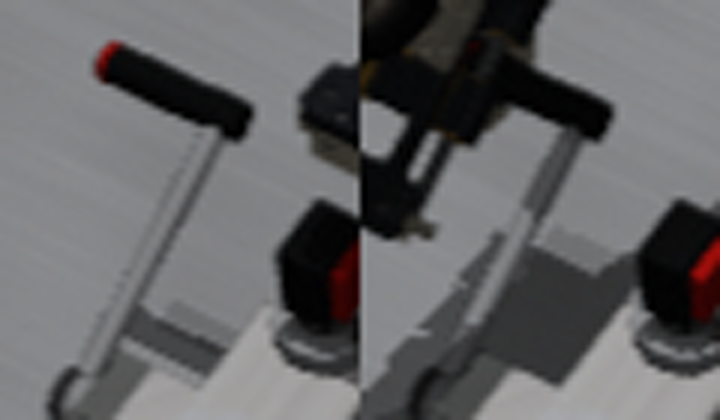

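Request:
jog_arm(plan=[0,0,0,0.2,0,0,-1,0,0,0,0.3,0,0,-0.5,0,0,0,0.3,0,0,0,0,0,0,0.3,0,0,1,0,0,0,0.3,0,0,1,0,0,0,0.3,0,0,1,0,0,0,0.3,0,0,1,0,0,0,0.3,0,0,1])

```text
time: 14.4
tool_pos: [0.5445, -0.1851, 0.1782]
tool_rot: [3.142, 1.1, -3.124]
contact_force: [-0.3, 0.9, -1.5]
opening: 0.0663
```

Request:
jog_arm(plan=[0,0,0,-1,0,0,1,0,0,0,-3,0,0,1,0,0,0,-6,0,0,1,0,0,0,-9,0,0,1,0,0,0,-12,0,0,1,0,-7,0,-12,0,0,1,0,-14,0,-12,0,0,1,0,-21,0,-12,0,0,1,0,-27,0,-12,0,0,1,0,-27,0,-12,0,0,1])

```text
time: 15.4
tool_pos: [0.5967, -0.1841, 0.2864]
tool_rot: [-0.121, 1.57, -0.104]
contact_force: [0.0, 0.8, -0.0]
opening: 0.0917
```

```bash
python3 - <<'E'
from h import *
for n in("scene","side","wrist"):
    c=cams.read_camera(n);cv2.imwrite(f"pics/{n}9.png",c["image"][:,:,::-1])
s=observe();print(s["contact_force"],s["tool_pos"],s["tool_rot"],s["qpos"],s["time"])
a=cv2.imread("pics/scene9.png")[110:260,220:370];b=cv2.imread("pics/side9.png")[150:300,270:420]
cv2.imwrite("pics/z9.png",np.hstack([cv2.resize(i,(400,400),interpolation=cv2.INTER_CUBIC) for i in(a,b)]))
E
```

```text
[ 0.43877044 -0.41324126  0.13672728] [ 0.59930327 -0.18439411  0.28542904] [-2.8655682   1.56947722 -2.84806579] [-4.20195005e-01  5.06019994e-01  1.10612973e+00 -8.64259449e-04
  1.53044010e+00 -4.37662118e-01] 15.55
```

View pics/z9.png

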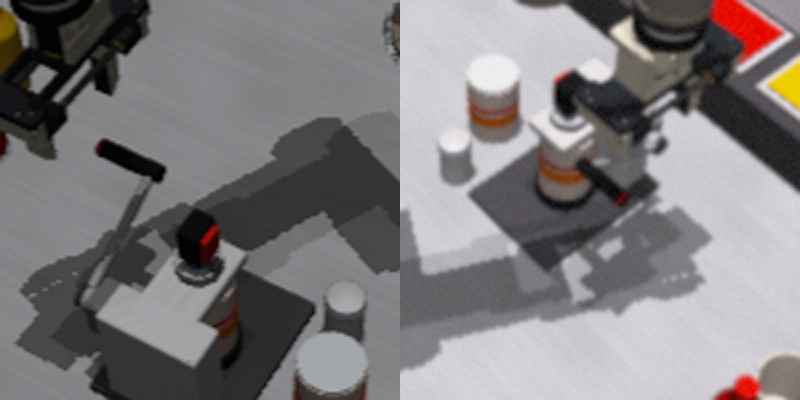

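View pics/wrist9.png

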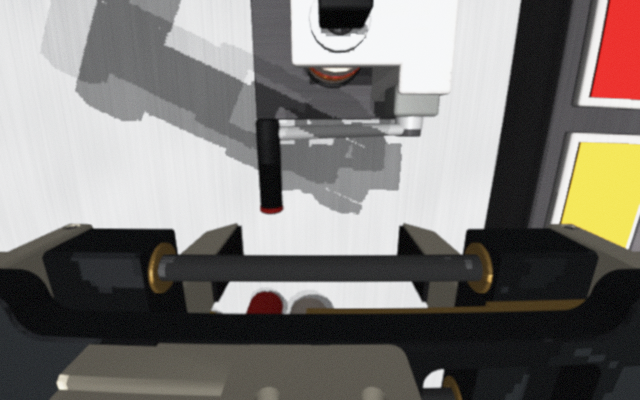

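Request:
jog_arm(plan=[-8,0,0,-1.5,1,0,1,-16,0,0,-1.5,3,0,1,-24,0,0,-1.5,5,0.4,1,-32,0,0,-1.5,7,0.6,1,-40,0,0,-1.5,9,0.8,1,-48,0,0,-1.5,11,1,1,-56,0,0,-1.5,13,1.1,1,-64,0,0,-1.5,14.6,1.2,1,-72,0,0,-1.5,14.6,1.2,1,-80,0,0,-1.5,14.6,1.2,1])

```text
time: 16.55
tool_pos: [0.6095, -0.037, 0.2993]
tool_rot: [1.877, 1.568, -2.984]
contact_force: [0.4, 0.4, 0.2]
opening: 0.0919
```

Request:
jog_arm(plan=[-8,0,0,0,0,0,1,-10,0,0,0,0,0,1,-10,0,0,0,0,0,1])

```text
time: 16.85
tool_pos: [0.6094, -0.0377, 0.2993]
tool_rot: [1.663, 1.569, -3.031]
contact_force: [-0.1, 1.0, -0.3]
opening: 0.0918
```

```bash
python3 - <<'E'
from h import *
for n in("scene","side","wrist"):
    c=cams.read_camera(n);cv2.imwrite(f"pics/{n}10.png",c["image"][:,:,::-1]);print(n,proj(c,[.609,-.0385,.238]),proj(c,[.609,-.0385,.215]))
    if n=="wrist": print(c["T"].round(4).tolist())
s=observe();print(s["contact_force"],s["tool_pos"],s["tool_rot"],s["qpos"],s["time"])
a=cv2.imread("pics/scene10.png")[110:260,220:370];b=cv2.imread("pics/side10.png")[130:280,270:420]
cv2.imwrite("pics/z10.png",np.hstack([cv2.resize(i,(400,400),interpolation=cv2.INTER_CUBIC) for i in(a,b)]))
E
```

```text
scene [292.1520579  193.11295412] [292.5968888  198.24574929]
side [333.40476534 180.19152284] [333.08519125 184.78467314]
wrist [319.48444479 208.41187565] [319.49098358 200.15407175]
[[-0.0181, 0.9639, 0.2655, 0.537], [0.9998, 0.0172, 0.006, -0.0397], [0.0012, 0.2656, -0.9641, 0.4572], [0.0, 0.0, 0.0, 1.0]]
[-0.59561975 -0.2616197  -0.19766647] [ 0.60887282 -0.03787764  0.29956654] [ 1.61730169  1.56966712 -3.07831587] [-1.87547458e-01  4.66141070e-01  1.13354557e+00 -2.80380729e-04
  1.54299989e+00 -1.77510725e+00] 17.0
```

View pics/z10.png

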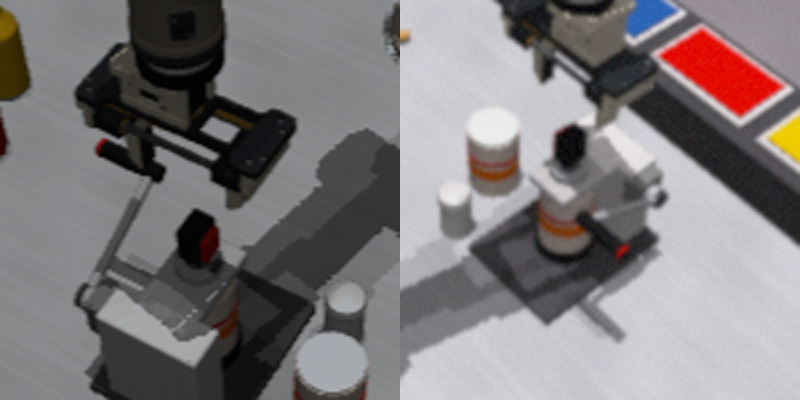

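View pics/wrist10.png

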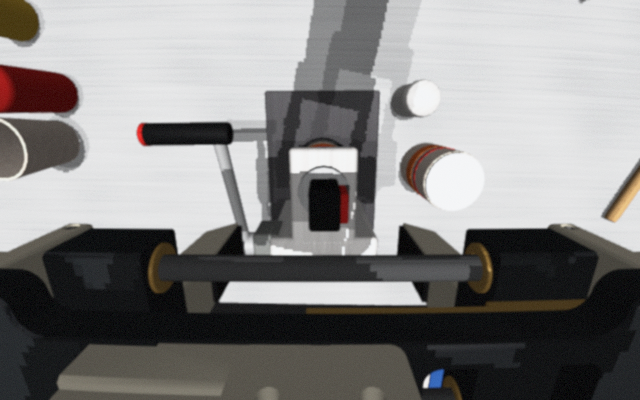

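```bash
python3 - <<'E'
from h import *
c=cams.read_camera("wrist");im=c["image"].astype(int)
blk=(im.max(2)<45)
sub=blk[170:245,295:360]
n,l,st,ce=cv2.connectedComponentsWithStats(sub.astype(np.uint8))
i=1+np.argmax(st[1:,4]);print(st[i],ce[i])
z=c["image"][160:250,270:380,::-1];cv2.imwrite("pics/w11.png",cv2.resize(z,None,fx=6,fy=6,interpolation=cv2.INTER_NEAREST))
for r in (185,195,205,215,225):
    row=np.where(blk[r,295:360])[0]+295; red=(im[r,:,0]>90)&(im[r,:,1]<60);rr=np.where(red[300:370])[0]+300
    print(r,row.min(),row.max(),rr[[0,-1]] if len(rr) else None, onz(c,row.min()-.5,r,.238)[:2].round(4),onz(c,row.max()+.5,r,.238)[:2].round(4))
    print('   ',[list(map(int,im[r,k])) for k in range(334,352,3)])
E
```

```text
[  14    9   32   52 1519] [29.11849901 34.99934167]
185 310 359 None [ 0.5899 -0.0466] [ 0.5892 -0.0078]
    [[4, 4, 8], [19, 12, 16], [85, 59, 60], [87, 65, 65], [67, 66, 62], [101, 100, 100]]
195 309 339 [342 347] [ 0.598  -0.0473] [ 0.5976 -0.023 ]
    [[9, 14, 13], [12, 14, 16], [53, 11, 12], [107, 18, 13], [109, 23, 18], [102, 91, 91]]
205 309 339 [342 347] [ 0.6062 -0.0473] [ 0.6058 -0.0227]
    [[18, 14, 17], [9, 13, 14], [54, 2, 7], [112, 18, 17], [114, 21, 21], [112, 97, 97]]
215 310 339 [341 347] [ 0.6146 -0.0464] [ 0.6142 -0.0224]
    [[14, 12, 13], [16, 18, 17], [63, 7, 10], [118, 24, 22], [109, 23, 20], [119, 109, 108]]
225 310 339 None [ 0.6231 -0.0464] [ 0.6227 -0.0221]
    [[11, 15, 15], [13, 14, 12], [89, 90, 87], [131, 129, 129], [127, 127, 125], [128, 126, 126]]
```

View pics/w11.png

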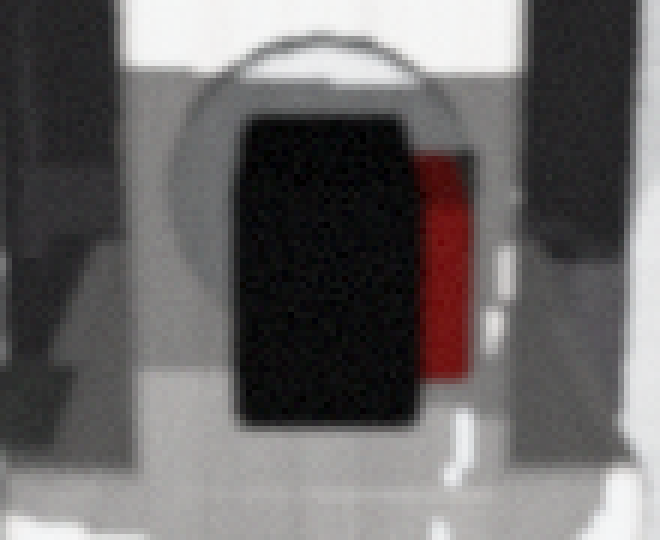

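Request:
jog_arm(plan=[-0.5,0,0,2.5,-0.1,0.3,1,-0.5,0,0,5,-0.1,0.3,1,-0.5,0,0,7.5,-0.1,0.3,1,-0.5,0,0,9,-0.1,0.3,1,-0.5,0,0,10.2,-0.1,0.3,1,-0.5,0,0,10.2,-0.1,0.3,1,-0.5,0,0,10.2,-0.1,0.3,0.5,-0.5,0,0,10.2,-0.1,0.3,0,-0.5,0,0,10.2,-0.1,0.3,0,-0.5,0,0,10.2,-0.1,0.3,0], newtons=40)

```text
time: 18.05
tool_pos: [0.6095, -0.035, 0.1988]
tool_rot: [-1.771, 1.57, -0.174]
contact_force: [0.1, 0.2, 0.2]
opening: 0.0647
```

```bash
python3 - <<'E'
from h import *
c=cams.read_camera("wrist");cv2.imwrite("pics/w12.png",c["image"][:,:,::-1])
S=cams.read_camera("scene")
cv2.imwrite("pics/s12.png",cv2.resize(S["image"][140:230,240:340,::-1],None,fx=6,fy=6,interpolation=cv2.INTER_CUBIC))
s=observe();print(s["contact_force"],s["tool_pos"],s["opening"],s["time"])
E
```

```text
[ 0.55609082 -0.17323226  0.64239371] [ 0.60937794 -0.03502298  0.19848185] 0.05650506136132264 18.15
```

View pics/w12.png

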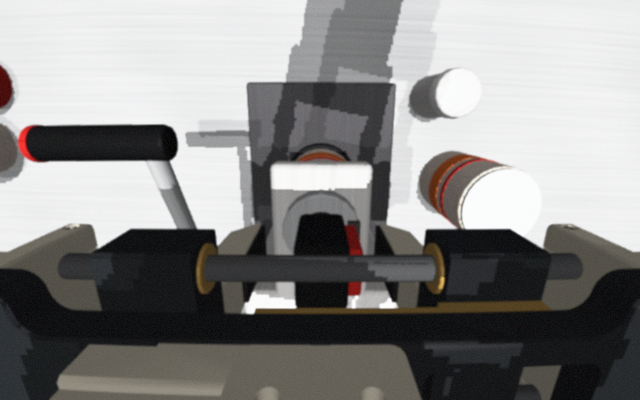

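View pics/s12.png

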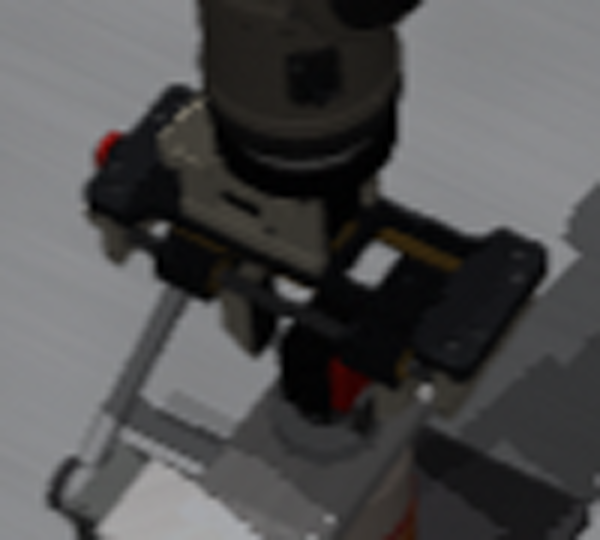

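Request:
jog_arm(plan=[0,0,0,0,0,0,-1,0,0,0,0,0,0,-1,0,0,0,0,0,0,-1,0,0,0,0,0,0,-1,0,0,0,0,0,0,-1,0,0,0,0,0,0,-1,0,0,0,0,0,0,-1,0,0,0,0,0,0,-1], newtons=40)

```text
time: 18.95
tool_pos: [0.6092, -0.0341, 0.1981]
tool_rot: [0.082, 1.569, 1.679]
contact_force: [0.3, 5.5, 1.1]
opening: 0.026
```

Request:
jog_arm(plan=[0,0,0,0,0,0.1,-1,0,0,0,-0.5,0,0.1,-1,0,0,0,-1,0,0.1,-1,0,0,0,-1.5,0,0.1,-1,0,0,0,-2,0,0.1,-1,0,0,0,-2.5,0,0.1,-1,0,0,0,-3,0,0.1,-1,0,0,0,-3.5,0,0.1,-1,0,0,0,-4,0,0.1,-1,0,0,0,-4.5,0,0.1,-1], newtons=50)

```text
time: 19.95
tool_pos: [0.6092, -0.0341, 0.2434]
tool_rot: [2.324, 1.571, -2.362]
contact_force: [1.1, 0.1, -6.6]
opening: 0.0264
```

Rising with 6.6 N of pull, as expected. Continuing past the first stop.

Request:
jog_arm(plan=[0,0,0,-0.5,0,0,-1,0,0,0,-1,0,0,-1,0,0,0,-1.5,0,0,-1,0,0,0,-2,0,0,-1,0,0,0,-2.5,0,0,-1,0,0,0,-3,0,0,-1,0,0,0,-3.5,0,0,-1,0,0,0,-4,0,0,-1,0,0,0,-4.5,0,0,-1,0,0,0,-5,0,0,-1], newtons=50)

```text
time: 20.95
tool_pos: [0.6091, -0.034, 0.2934]
tool_rot: [1.821, 1.571, -2.865]
contact_force: [3.1, 0.2, -12.4]
opening: 0.0264
```

```bash
python3 - <<'E'
from h import *
S=cams.read_camera("scene")
cv2.imwrite("pics/s13.png",cv2.resize(S["image"][120:230,230:350,::-1],None,fx=5,fy=5,interpolation=cv2.INTER_CUBIC))
s=observe();print(s["contact_force"],s["tool_pos"],s["opening"],s["time"])
E
```

```text
[ -0.52486866  -0.43087527 -10.01070086] [ 0.60919513 -0.03405351  0.2943124 ] 0.026333464333864152 21.0
```

View pics/s13.png

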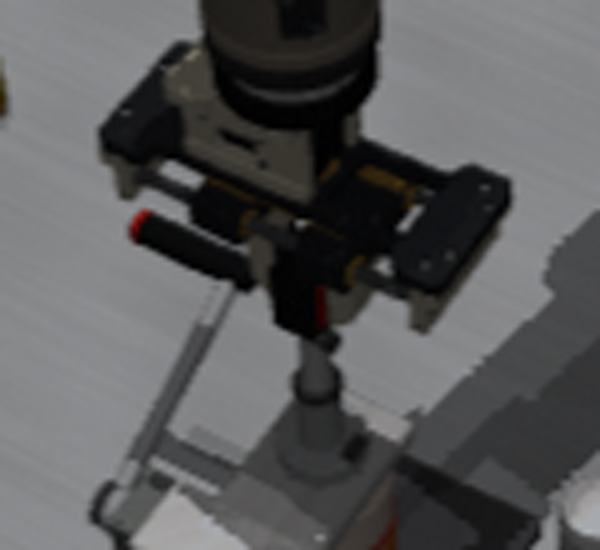

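Request:
jog_arm(plan=[0,0,0,-0.2,0,0,-1,0,0,0,-0.4,0,0,-1,0,0,0,-0.5,0,0,-1,0,0,0,-0.5,0,0,-1,0,0,0,-0.5,0,0,-1], newtons=50)

```text
time: 21.5
tool_pos: [0.6091, -0.034, 0.2981]
tool_rot: [2.005, 1.571, -2.681]
contact_force: [1.1, -0.1, -12.1]
opening: 0.0266
```

Request:
jog_arm(plan=[0,0,0,-0.2,0,0,-1,0,0,0,-0.3,0,0,-1,0,0,0,-0.3,0,0,-1,0,0,0,-0.3,0,0,-1], newtons=50)

```text
time: 21.9
tool_pos: [0.609, -0.034, 0.2986]
tool_rot: [1.345, 1.567, 2.942]
contact_force: [4.0, -1.9, -25.9]
opening: 0.0263
```

Request:
jog_arm(plan=[0,0,0,0,0,0,-1,0,0,0,0,0,0,-1,0,0,0,0,0,0,-1,0,0,0,0,0,0,-1,0,0,0,0,0,0,-1], newtons=50)

```text
time: 22.4
tool_pos: [0.6091, -0.034, 0.2985]
tool_rot: [1.348, 1.567, 2.945]
contact_force: [4.4, -1.4, -25.2]
opening: 0.0266
```

```bash
python3 - <<'E'
from h import *
S=cams.read_camera("scene");cv2.imwrite("pics/s14.png",S["image"][:,:,::-1])
D=cams.read_camera("side")
cv2.imwrite("pics/z14.png",np.hstack([cv2.resize(S["image"][120:230,230:340,::-1],(400,400)),cv2.resize(D["image"][120:240,270:390,::-1],(400,400))]))
s=observe();print(s["contact_force"],s["tool_pos"],s["opening"],s["time"])
E
```

```text
[  5.22301745  -1.66075983 -25.18926972] [ 0.60904983 -0.03402729  0.29855047] 0.026275503163525813 22.5
```

View pics/z14.png

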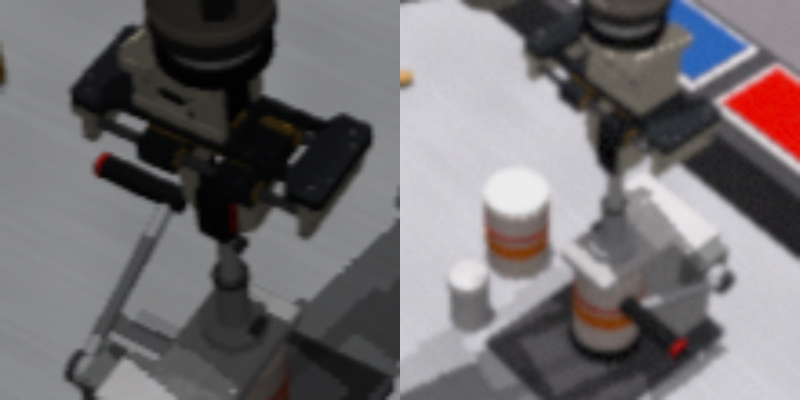

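View pics/s14.png

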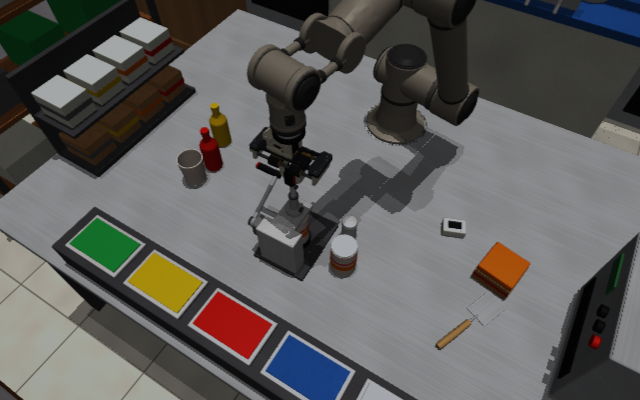

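The pictures show the rod and sleeve both extended under the gripped block. The lever is at rest, with its red tip at about (258,166) in the scene view. The bystanders are at their starting pixels, and the force holds steady at 25 N.

```bash
python3 -c "
from cell import robot
print(robot.hand_in())"
```

```text
the job is handed in; nothing more can be done
None
```

The job is done and handed in at about 22.5 s. The arm is still holding the plunger fully extended, with the button squeezed in.

- **Lever:** I pinched the crossbar and pulled it down until the force jumped to about 28 N, which I took as the bottom stop. I then eased it up over about 6 s, holding it the whole way. The upper stop pushed back at about 12 N and the bar was back in its starting place in the picture, so I released it there.
- **Plunger:** The grip closed to 26 mm, slightly under the 27 mm given for fully pressed. The pull was about 6.6 N up to the first stop and about 12 N beyond it. The force jumped to about 26 N at 100.5 mm of travel, which is the second stop. It stayed at 25 N over the last 0.5 s, and the last pictures show both stages out.
- **Other things on the counter:** By eye, they are where they started in the last scene picture.

**Checks that disagreed:**
- The bar crept about 10 mm along the pads on the way down. The tool travelled 147 mm where 137 mm was expected, so I relied on the stop force and the pictures there.
- The wrist camera placed the grip about 3 mm further to +y than the other two cameras. I used the wrist value, and the small side force after closing was taken out with a 1 mm shift.

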